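# Lid the punch case and secure it with its turnbutton

## Robot

A 6-joint arm with a two-finger parallel gripper is mounted at the origin on the work surface. World frame = base frame: x ahead of the robot, y to its left, z up, the work surface at z = 0. Lengths are in m, angles in rad, forces in N, time in s.
With the tool pointing down it reaches from about 0.25 to 0.725 m from the base axis. Payload 4 kg.
Tool frame: the origin (TCP) lies midway between the tips of the shut fingers; the grasp point (between the pads) lies 19 mm behind it; z points along the fingers, y is the line along which they close (so a half turn about z gives the same grasp; the last joint's range is limited). The gripper opens to 85 mm and grips with 20 to 120 N. Pads are 22 mm wide; open, the fingers measure 114 mm over their backs; the gripper's body (76 mm by 85 mm) begins 54 mm behind the grasp point. The pads swing forward as they close: fully open they stand 13 mm farther back than shut.
Start: joints at [1.282, 0.241, 0.005, 1.335, 0, 1.571], TCP at [0.142, 0.479, 0.231] pointing down, gripper open.
Joint ranges: [-2.72, 2.72], [-1.05, 1.87], [-1.09, 1.28], [-1.99, 2.15], [-1.42, 1.44], [-3.14, 3.14]. Speed limits (rad/s): [2.79, 2.79, 3.14, 3.14, 3.14, 3.14].

## Interface

Orientations are given as a unit quaternion [x, y, z, w].
In Python, from workcell import bot gives the robot as it stands.
- The arm moves only by the tool move_arm, never from a script. Its argument "motion" is a list of rows, each an object of numbers: "x", "y", "z": the shift along the tool's x, y, z in cm; "yaw": the turn about the tool's z in degrees. A call has 1 to 20 rows; each row is the pose to reach, as a shift and turn from the pose commanded when the call began, along the tool's axes at that moment; what a row does not reach only later rows make up. A row lasts 1/8 s, in which the tool goes at most 62.5 mm and 10.7 degrees, less where a joint would pass 70% of its speed; a pose out of reach is approached as far as the arm can. A call with a gripper value outside its range is refused whole. "gripper" is the opening, from -1 (shut) to 1 (fully open), set as the call begins (left out, the last holds). The fingers move at their own pace and stop on an object; the grip force is fixed at half the most. Time passes only in rows, so rows that repeat a pose let the fingers close. It gives the time, the measured TCP pose, the force, the opening and the grip force at its end, in the units of the state.
- bot.get_obs(): the state, without advancing time (a new reading comes with each control period).
- bot.camera(name): name is "scene" or "top"; returns the picture (400x640x3 uint8, blue, green, red); there is no depth.
- bot.camera_model(name): a dict with "K" (3x3 intrinsics, pixels), "world_from_camera" (4x4, takes a point from camera to world coordinates). Camera axes: x right, y down, z forward; pixel columns grow to the right and rows downward; lengths in m; the calibration is good to about 2 mm. A picture is of the moment at which its call begins. camera_model takes no time and is no camera call.
- bot.job_done(): hands the job in; it is judged then, once.
Trained networks look in the newest picture that a camera, given by its name, has taken for a name from the list of things; names that differ only in an ending like _2 or _b are one class to them, and where a whole thing is asked for, a point or a joint stands for the part that bears it (a point fixed in the world has none). Each returns a list of dicts, best first, with "score" (0 to 1); they miss things now and then, are a little off and sometimes report something else, mostly with a low value. They report only what shows in the picture. A call takes as long as a camera call.
- bot.cut_out(camera, name): "mask" (400x640 bool, what is visible of it) and "centre" ([row, column] in pixels, amid what is visible of it).
The state is a dict: "clock": time; "joint_pos": joint angles; "joint_vel": joint speeds; "tau": joint torques, N m; "eef_pos": TCP position; "tool_rot": TCP orientation; "ft_force": force on the tool from outside, world axes, zero at the start; "ft_torque": the same for the moment, N m; "grip_width": finger opening in m; "grasp_force": force on a finger pad.
Only numpy, scipy, OpenCV 4.12 (cv2) and the standard library are available. Lean on these libraries where they do the work, as an engineer would, in place of code of your own. Each camera call takes 0.05 s, during which the arm holds its last target. There are 200 camera calls.

## Task

Close up the open wooden punch case: lay the steel punch that lies across it flat on the bench, at least a hand's width from the case, then take the lid out of its slotted stand and seat it, handle up, fully home in the case's opening. Then swing the brass turnbutton square across the lid's edge so that the lid is held shut. Leave the other things on the bench where they are.

Things in the scene. Friction and masses are not known exactly. Their poses are not given: they have to be found in the camera images.
- case: Dark wooden case fixed to the bench, on its left or right, 40 mm high. Origin: underside, below the opening's centre; z up, yaw within 0.35. Opening 98 (x) x 138 (y) mm, with a 10 mm ledge all round, 8 mm below the rim (32 mm above the bench), for the lid to lie on, flush. Walls 17 mm thick, the +y end wall 32 mm (y = 69 to 101), with the turnbutton on top. Contents up to 16 mm high.
- turnbutton (a joint): Brass bar on a vertical pivot on the case's end wall (x 0, y 85 mm in the case's frame), 47 mm long, 16 wide, 6 thick, 2.5 mm above the rim. Rad, positive anticlockwise from above: 0 = along the wall, pointing to the case's -x; 1.57 = to the case's -y, square over the lid's edge; negative = outwards. Range -0.8 to 2.0, starts -0.6 to 0.03. Stays where left (about 1 N at the peg).
- button_hinge (a point): The turnbutton's pivot axis, at the bar's top face, 48.5 mm above the bench.
- button_peg (a point): Middle of the upright round brass thumb peg near the turnbutton's free end: 10 mm diameter, 22 mm high (48.5 to 70.5 mm above the bench), 38 mm from the pivot.
- lid: Loose plywood board 130 (its y) x 90 (z) x 8 mm (x), 0.09 kg, bar handle on its +x face. Origin: board's centre. Starts on edge in the stand: z up, handle side (+x) away from the robot, top edge 98 mm above the bench. Seated: +x up, y along the case's y (either way round), origin 36 mm above the case's origin, 4 mm of play each side.
- lid_handle (a point): On the lid's bar handle, 17 mm out from the origin along the lid's +x. The handle is 40 mm long (lid's y), 12 mm wide (lid's z) and stands 22 mm off the board's face, centred on it.
- stand: Pale wooden stand fixed to the bench, 50 (its x) x 110 (its y) x 38 mm high, with a slot along its y, 10.5 mm wide and 30 mm deep, open at both ends. Origin at the centre of its underside, z up, yaw within 0.35. Where the case is left, it is right, and the other way about.
- punch: Loose square steel punch, shank 130 x 13 x 13 mm along its x, with a thin 15 mm blade at its +x end; 0.16 kg. Origin at the centre of the shank's underside, z up. At the start it lies across the case's rim (underside 40 mm above the bench), roughly along the case's x.
- bench_block: Bystander: round steel bench block on a black rubber base, 80 mm diameter, 44 mm high. Origin at the centre of its underside.
- spacer_a: Bystander: white plastic ring blank, 28 mm diameter, 18 mm high. Origin at the centre of its underside.
- spacer_b: Bystander: another such white ring blank.
- hex_key: Bystander: dark L-shaped hex key lying flat, 100 x 30 mm, 8 mm thick. Origin mid-way along its long arm, 4 mm above the bench.

How it is judged:
On the way, in this order (a step that is already met when the one before it is completed fails the run):
1. the punch lies on the bench, well clear of the case (horizontal distance between punch and case above 0.13 m and height (world z) of punch between -0.01 and 0.012 m and linear speed of punch below 0.02 m/s), for 0.2 s.
2. the lid lies fully home in the case's opening, handle up (horizontal distance between lid and case below 0.007 m and z of lid in the frame of case between 0.033 and 0.0385 m and angle between lid's own x axis and vertical below 0.05 rad and linear speed of lid below 0.02 m/s), for 0.2 s.
At the end, for the whole second after the job is handed in: Punch at rest flat on the bench, its middle over 130 mm from the case's origin; lid at rest in the opening, handle up, level within 0.05 rad, origin 33 to 38.5 mm above the case's underside and within 7 mm of its centre sideways; turnbutton at rest between 1.27 and 1.87 rad (all of step 1 and all of step 2 and value of joint turnbutton between 1.27 and 1.87 rad and velocity of joint turnbutton between -0.05 and 0.05 rad/s); the robot touches nothing.
It fails at once if a bystander (bench block, white ring blank or hex key) is moved by more than 30 mm (distance of any of bench_block, spacer_a, spacer_b, hex_key from where it was at the start of the episode above 0.03 m).
It also fails if it takes over 72 s, if anything falls off the work surface, if the arm or the gripper's body presses on something with over 40 N, if the wrist force passes 120 N, or if a joint passes its speed limit or range.

## Working session

There is one attempt and no reset: what is moved stays moved. The work goes in short steps, Python scripts to look and compute and a tool call to move; the robot and the scene stay as the last step left them, time stands still between calls to the robot, and variables do not carry over. Pictures are saved under pics/ and viewed, at most 10 in all, crops included, and the job is handed in when it is done.

Besides the shell and the picture viewer there is one more tool, called after "Request:" as a command line: name --argument value ..., lists and objects as JSON in quotes. move_arm: Moves the arm, as the interface text tells. Its arguments: {"type":"object","properties":{"motion":{"type":"array"},"gripper":{"type":"number"}},"required":["motion"]}

```bash
mkdir -p pics; ls; cat > h.py <<'E'
import numpy as np, cv2
from workcell import bot
from scipy.spatial.transform import Rotation as R
def ray(cam,rc):
    m=bot.camera_model(cam);K=np.array(m["K"]);T=np.array(m["world_from_camera"])
    d=T[:3,:3]@np.linalg.solve(K,[rc[1],rc[0],1.]);return T[:3,3],d
def at(cam,rc,z):
    o,d=ray(cam,rc);return o+d*(z-o[2])/d[2]
def proj(cam,p):
    m=bot.camera_model(cam);K=np.array(m["K"]);T=np.linalg.inv(np.array(m["world_from_camera"]))
    q=K@(T[:3,:3]@np.array(p)+T[:3,3]);return q[1]/q[2],q[0]/q[2]
def cut(cam,n):
    r=bot.cut_out(cam,n);return r
def rect(cam,mask,z):
    c,_=cv2.findContours(mask.astype(np.uint8),cv2.RETR_EXTERNAL,cv2.CHAIN_APPROX_NONE)
    c=max(c,key=cv2.contourArea)[:,0,:]
    P=np.array([at(cam,(p[1],p[0]),z)[:2] for p in c])
    (cx,cy),(w,h),a=cv2.minAreaRect((P*1000).astype(np.float32))
    if w<h: w,h,a=h,w,a+90
    return np.round([cx,cy,w,h,(a+90)%180-90],1)
E
python3 - <<'E'
from h import *
for c in("scene","top"):
    im=bot.camera(c);cv2.imwrite(f"pics/{c}0.png",im)
    m=bot.camera_model(c);print(c,np.round(m["K"],1).tolist(),np.round(m["world_from_camera"],3).tolist())
    for n,z in dict(case=.04,button_peg=.06,button_hinge=.0485,lid=.098,lid_handle=.05,stand=.038,punch=.053,bench_block=.044,spacer_a=.018,hex_key=.008).items():
        for r in cut(c,n)[:2]:
            print(n,round(r["score"],2),np.round(r["centre"]),np.round(at(c,r["centre"],z)*1000),rect(c,r["mask"],z))
o=bot.get_obs();print(o)
E
```

```text
pics
scene [[395.4, 0.0, 328.2], [0.0, 395.4, 196.4], [0.0, 0.0, 1.0]] [[-0.452, 0.615, -0.646, 1.305], [0.892, 0.326, -0.315, 0.282], [0.017, -0.718, -0.696, 0.832], [0.0, 0.0, 0.0, 1.0]]
case 0.96 [238. 453.] [557. 285.  40.] [541.8 293.8 189.8 172.7 -82.8]
case 0.73 [253. 333.] [747.  27.  40.] [737.4  15.  105.6  77.1  27.6]
button_peg 0.68 [253. 329.] [765.  26.  60.] [752.3  20.7 102.9  72.7  27.6]
button_peg 0.52 [233. 491.] [512. 367.  60.] [506.  367.2  71.8  15.7   1.2]
button_hinge 0.41 [233. 487.] [506. 359.  48.] [494.1 368.6  72.9  14.7   0.6]
lid 0.78 [170. 294.] [ 570. -187.   98.] [ 572.3 -183.   198.4   66.6   68.7]
lid 0.56 [279. 400.] [782. 209.  98.] [786.  201.9  27.4  19.8  20.3]
lid_handle 0.84 [172. 297.] [ 527. -202.   50.] [ 524.1 -215.   208.    70.    68.9]
stand 0.56 [184. 292.] [ 570. -196.   38.] [ 564.7 -207.5  143.6   48.2   70.1]
bench_block 0.83 [252. 334.] [744.  28.  44.] [742.3  16.1 101.6  74.2  27.6]
bench_block 0.31 [232. 492.] [491. 370.  44.] [489.9 368.7  79.3  17.9   0.6]
spacer_a 0.5 [219. 273.] [ 701. -181.   18.] [ 694.8 -188.4   35.4 
[... 1122 characters left out ...]
.6   34.4]
{'clock': 1.1, 'joint_pos': array([1.28198931e+00, 2.40599037e-01, 4.99846121e-03, 1.33519929e+00,
       5.13095834e-06, 1.57080188e+00]), 'joint_vel': array([ 0.00062679, -0.00130464, -0.00035141,  0.00141903, -0.00157957,
        0.00022839]), 'tau': array([ 8.60905602e-04, -3.72223878e+01,  2.52694684e+01,  1.44937556e-03,
        4.79660957e-05,  1.09239657e-07]), 'eef_pos': array([0.14240266, 0.47929166, 0.23130636]), 'tool_rot': array([ 1.43904921e-01,  9.89591519e-01, -1.38041824e-06, -2.79319121e-06]), 'ft_force': array([-0.23769591,  0.24890286,  0.15912081]), 'ft_torque': array([0.00213944, 0.01813743, 0.0146081 ]), 'grasp_force': 0.0, 'grip_width': 0.08522955846604907}
```

```bash
cd pics; python3 -c "
import cv2
a=cv2.imread('top0.png');b=cv2.imread('scene0.png')
cv2.imwrite('v1.png',cv2.resize(a[120:290,90:500],None,fx=1.95,fy=1.95,interpolation=2))
cv2.imwrite('v2.png',cv2.resize(b[130:330,220:580],None,fx=2.2,fy=2.2,interpolation=2))"
```

```text
(no output)
```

View pics/v1.png

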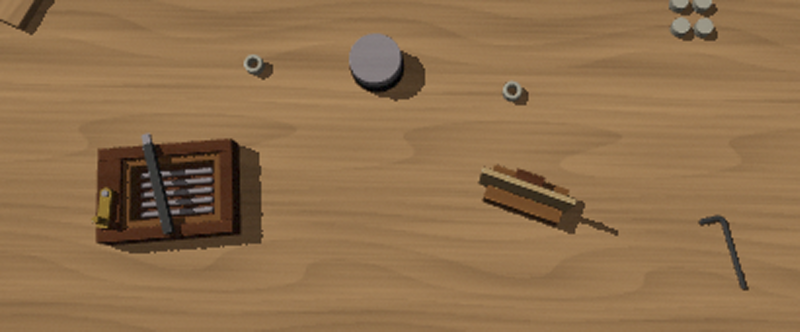

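View pics/v2.png

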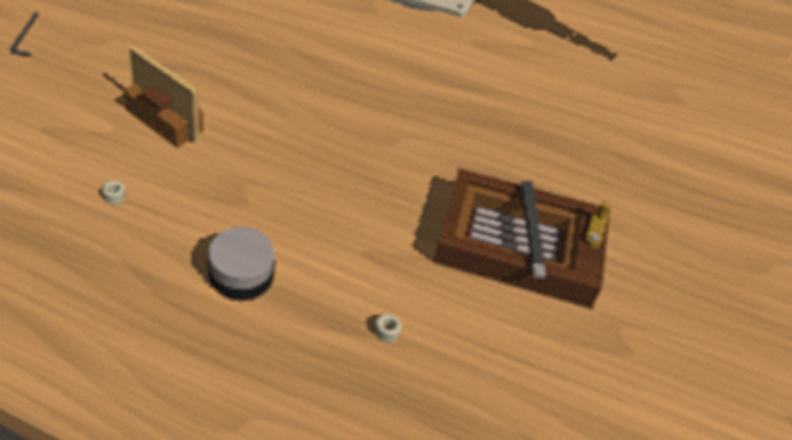

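Top view: case on the left (crop 97–239, 139–243) with its turnbutton end at world +y and the bar pointing to -x (slightly outward). The punch lies across it from (147,137) to (167,233). The lid is on edge in the stand at about (530,188), and the blanks, block and hex key are clear. Now I'll fit the poses from both silhouettes.

```bash
cat >> h.py <<'E'
from scipy.optimize import minimize
def fit(boxes,masks,x0,z):
    """pose (x,y,yaw) of a convex box set from masks {cam:mask}, by IoU of hulls; boxes: (lo,hi)"""
    V=np.array([[ (lo,hi)[i][0],(lo,hi)[j][1],(lo,hi)[k][2]] for lo,hi in boxes for i in(0,1) for j in(0,1) for k in(0,1)])
    H={}
    for c,m in masks.items():
        cs,_=cv2.findContours(m.astype(np.uint8),cv2.RETR_EXTERNAL,cv2.CHAIN_APPROX_NONE)
        a=max(cs,key=cv2.contourArea)[:,0,:]; H[c]=cv2.convexHull(a.astype(np.float32))
    def cost(p,full=False):
        r=R.from_euler('z',p[2]).as_matrix();t=0;L=[]
        for c,h in H.items():
            q=[proj(c,r@v+[p[0],p[1],z])[::-1] for v in V]
            g=cv2.convexHull(np.array(q,np.float32))
            i=cv2.intersectConvexConvex(g,h)[0];u=cv2.contourArea(g)+cv2.contourArea(h)-i
            L.append(i/u)
        return L if full else -sum(L)
    b=minimize(cost,x0,method='Nelder-Mead',options=dict(initial_simplex=np.array([x0]*4)+np.vstack([np.zeros(3),np.diag([.02,.02,.15])]),xatol=1e-4,fatol=1e-4))
    return np.round(b.x,4),np.round(cost(b.x,True),3)
E
python3 - <<'E'
from h import *
ms={}
for c in("scene","top"):
    bot.camera(c)
    for n in("case","lid","punch"):
        for r in cut(c,n)[:1]: ms.setdefault(n,{})[c]=r["mask"]
C=[((-.066,-.086,0),(.066,.101,.04))]
print(ms["case"].keys(),ms["punch"].keys())
print("case",fit(C,ms["case"],[.53,.285,.12],0))
for c in ms["case"]: print(c,fit(C,{c:ms["case"][c]},[.53,.285,.12],0))
L=[((-.004,-.065,-.045),(.004,.065,.045))]
L2=[((-.004,-.065,-.015),(.004,.065,.045))]
for c in ms["lid"]: print("lid",c,fit(L2 if c=="top" else L,{c:ms["lid"][c]},[.536,-.207,-.3],.053))
P=[((-.065,-.0065,0),(.08,.0065,.013))]
for x0 in(.35,): print("punch",fit(P,ms["punch"],[.535,.297,.35],.04))
E
```

```text
dict_keys(['scene', 'top']) dict_keys(['scene', 'top'])
case (array([0.5283, 0.2841, 0.1031]), array([0.968, 0.968]))
scene (array([0.5266, 0.2844, 0.1077]), array([0.975]))
top (array([0.529 , 0.2829, 0.1007]), array([0.975]))Traceback (most recent call last):
  File "<stdin>", line 13, in <module>
  File "h.py", line 37, in fit
    b=minimize(cost,x0,method='Nelder-Mead',options=dict(initial_simplex=np.array([x0]*4)+np.vstack([np.zeros(3),np.diag([.02,.02,.15])]),xatol=1e-4,fatol=1e-4))
    res = _minimize_neldermead(fun, x0, args, callback, bounds=bounds,
                               **options)
    fxr = func(xr)
    fx = function(np.copy(x), *(wrapper_args + args))
  File "h.py", line 32, in cost
    q=[proj(c,r@v+[p[0],p[1],z])[::-1] for v in V]
       ~~~~^^^^^^^^^^^^^^^^^^^^^
  File "h.py", line 10, in proj
    m=bot.camera_model(cam);K=np.array(m["K"]);T=np.linalg.inv(np.array(m["world_from_camera"]))
ValueError: time passes only in moves, steps and waits
```

```bash
sed -i '3a import functools\n@functools.cache\ndef cm(c):\n    m=bot.camera_model(c);return dict(K=np.array(m["K"]),world_from_camera=np.array(m["world_from_camera"]))' h.py; sed -i 's/^    m=bot.camera_model(cam);/    m=cm(cam);/' h.py
python3 - <<'E'
from h import *
ms={}
for c in("scene","top"):
    bot.camera(c)
    for n in("lid","punch"):
        for r in cut(c,n)[:1]: ms.setdefault(n,{})[c]=r["mask"];print(c,n,r["mask"].sum(),np.round(r["centre"]))
L=[((-.004,-.065,-.045),(.004,.065,.045))]
L2=[((-.004,-.065,-.015),(.004,.065,.045))]
for c in ms["lid"]:
    for l in (L,L2): print("lid",c,fit(l,{c:ms["lid"][c]},[.536,-.207,-.3],.053))
P=[((-.065,-.0065,0),(.065,.0065,.013)),((.065,-.005,0.005),(.08,.005,.007))]
print(fit(P,ms["punch"],[.535,.29,.35],.04))
for c in ms["punch"]: print("punch",c,fit(P,{c:ms["punch"][c]},[.535,.297,.35],.04),fit(P,{c:ms["punch"][c]},[.535,.297,3.4],.04))
E
```

```text
scene lid 628 [170. 294.]
scene punch 292 [232. 463.]
top lid 417 [216. 360.]
top punch 318 [215. 170.]
lid scene (array([ 0.5344, -0.2084, -0.329 ]), array([0.91]))
lid scene (array([ 0.5393, -0.2054, -0.3294]), array([0.77]))
lid top (array([ 0.5403, -0.2092, -0.2866]), array([0.824]))
lid top (array([ 0.5377, -0.2063, -0.3076]), array([0.691]))
(array([0.5287, 0.2972, 0.3309]), array([0.864, 0.87 ]))
punch scene (array([0.5264, 0.2974, 0.3347]), array([0.9])) (array([0.5363, 0.301 , 3.4736]), array([0.901]))
punch top (array([0.5313, 0.2971, 0.3489]), array([0.895])) (array([0.5443, 0.302 , 3.4812]), array([0.89]))
```

```bash
cat >> h.py <<'E'
def go(x,y,z,ang,name=""):
    """shift (cm, tool axes) and yaw (deg) to TCP x,y,z with tool y at ang deg (mod 180)"""
    o=bot.get_obs();M=R.from_quat(o["tool_rot"]).as_matrix()
    s=M.T@(np.array([x,y,z])-o["eef_pos"])*100
    a=np.degrees(np.arctan2(M[1,1],M[0,1]));yaw=(-(ang-a)+90)%180-90
    print(name,"shift",np.round(s,2),"yaw",round(yaw,1),"tcp",np.round(o["eef_pos"],4),"ang",round(a,1),"j6",round(o["joint_pos"][5],2),"t",round(o["clock"],1),"w",round(o["grip_width"],4),"f",np.round(o["ft_force"],1))
E
python3 -c "
from h import *
go(.533,.298,.12,109.2)"
```

```text
shift [-42.61  -6.25  11.13] yaw -35.7 tcp [0.1424 0.4793 0.2313] ang 73.5 j6 1.57 t 1.8 w 0.0852 f [0.2 0.2 0. ]
```

Request:
move_arm --motion '[{"x": -5, "y": -0.7, "yaw": -5}, {"x": -11, "y": -1.5, "z": 1, "yaw": -10}, {"x": -17, "y": -2.5, "z": 2, "yaw": -15}, {"x": -23, "y": -3.3, "z": 4, "yaw": -20}, {"x": -29, "y": -4.2, "z": 6, "yaw": -25}, {"x": -34, "y": -5, "z": 8, "yaw": -30}, {"x": -39, "y": -5.7, "z": 10, "yaw": -34}, {"x": -42.7, "y": -6.2, "z": 11, "yaw": -36}, {"x": -42.7, "y": -6.2, "z": 11, "yaw": -36}, {"x": -42.7, "y": -6.2, "z": 11, "yaw": -36}, {"x": -42.7, "y": -6.2, "z": 11, "yaw": -36}]' --gripper -0.25

```text
invalid input at $.motion[0]: expected keys x, y, z, yaw
```

```bash
python3 -c "
from h import *
go(.533,.298,.035,109.2)
bot.camera('top')
r=cut('top','punch');print([(x['score'],rect('top',x['mask'],.053)) for x in r[:1]])"
```

```text
shift [-42.61  -6.25  19.63] yaw -35.7 tcp [0.1424 0.4793 0.2313] ang 73.5 j6 1.57 t 1.8 w 0.0852 f [0.2 0.2 0. ]
[(0.77, array([534.9, 296.7, 145.6,  17.9,  20.5]))]
```

All keys are needed.

Request:
move_arm --motion '[{"x": -5, "y": -0.7, "z": 0, "yaw": -5}, {"x": -11, "y": -1.5, "z": 1, "yaw": -10}, {"x": -17, "y": -2.5, "z": 2, "yaw": -15}, {"x": -23, "y": -3.3, "z": 4, "yaw": -20}, {"x": -29, "y": -4.2, "z": 6, "yaw": -25}, {"x": -34, "y": -5, "z": 8, "yaw": -30}, {"x": -39, "y": -5.7, "z": 10, "yaw": -34}, {"x": -42.7, "y": -6.2, "z": 11, "yaw": -36}, {"x": -42.7, "y": -6.2, "z": 11, "yaw": -36}, {"x": -42.7, "y": -6.2, "z": 11, "yaw": -36}, {"x": -42.7, "y": -6.2, "z": 11, "yaw": -36}]' --gripper -0.25

```text
clock: 3.28
eef_pos: [0.5333, 0.2991, 0.122]
tool_rot: [-0.17, 0.986, 0.0, 0.0]
ft_force: [0.1, 0.3, 0.4]
grip_width: 0.0319
grasp_force: 0.0
```

```bash
python3 -c "
from h import *
go(.533,.298,.035,109.5)"
```

```text
shift [ 0.07 -0.1   8.7 ] yaw 0.0 tcp [0.5333 0.2991 0.122 ] ang 109.5 j6 0.17 t 3.3 w 0.0319 f [0.1 0.3 0.4]
```

Request:
move_arm --motion '[{"x": 0, "y": -0.1, "z": 3, "yaw": 0}, {"x": 0, "y": -0.1, "z": 6, "yaw": 0}, {"x": 0, "y": -0.1, "z": 8, "yaw": 0}, {"x": 0, "y": -0.1, "z": 8.6, "yaw": 0}, {"x": 0, "y": -0.1, "z": 8.6, "yaw": 0}]'

```text
clock: 3.9
eef_pos: [0.5341, 0.298, 0.0359]
tool_rot: [-0.169, 0.986, 0.0, 0.0]
ft_force: [0.6, -0.2, 1.3]
grip_width: 0.032
grasp_force: 0.0
```

Request:
move_arm --motion '[{"x": 0, "y": 0, "z": 0, "yaw": 0}, {"x": 0, "y": 0, "z": 0, "yaw": 0}, {"x": 0, "y": 0, "z": 0, "yaw": 0}, {"x": 0, "y": 0, "z": 0, "yaw": 0}, {"x": 0, "y": 0, "z": -2, "yaw": 0}, {"x": 0, "y": 0, "z": -5, "yaw": 0}, {"x": 0, "y": 0, "z": -5, "yaw": 0}]' --gripper -1

```text
clock: 4.78
eef_pos: [0.5363, 0.2982, 0.0878]
tool_rot: [-0.169, 0.986, 0.001, 0.003]
ft_force: [-0.3, 0.7, -1.5]
grip_width: 0.0116
grasp_force: 60.0
```

```bash
python3 -c "
from h import *
go(.37,.07,.004,110)"
```

```text
shift [ 23.32 -15.99   8.24] yaw -0.6 tcp [0.5363 0.2982 0.0878] ang 109.4 j6 0.17 t 4.8 w 0.0116 f [-0.3  0.7 -1.5]
```

Request:
move_arm --motion '[{"x": 1, "y": -1, "z": -2, "yaw": 0}, {"x": 4, "y": -3, "z": -3, "yaw": 0}, {"x": 8, "y": -6, "z": -3, "yaw": 0}, {"x": 12, "y": -9, "z": -3, "yaw": 0}, {"x": 16, "y": -12, "z": -2, "yaw": 0}, {"x": 20, "y": -14, "z": 0, "yaw": 0}, {"x": 23.3, "y": -16, "z": 3, "yaw": 0}, {"x": 23.3, "y": -16, "z": 6, "yaw": 0}, {"x": 23.3, "y": -16, "z": 7.7, "yaw": 0}, {"x": 23.3, "y": -16, "z": 8.3, "yaw": 0}, {"x": 23.3, "y": -16, "z": 8.5, "yaw": 0}, {"x": 23.3, "y": -16, "z": 8.5, "yaw": 0}]'

```text
clock: 6.28
eef_pos: [0.3664, 0.0684, 0.0005]
tool_rot: [-0.169, 0.986, -0.0, -0.001]
ft_force: [-3.7, -0.8, 4.7]
grip_width: 0.0113
grasp_force: 63.8
```

Request:
move_arm --motion '[{"x": 0, "y": 0, "z": 0, "yaw": 0}, {"x": 0, "y": 0, "z": 0, "yaw": 0}, {"x": 0, "y": 0, "z": 0, "yaw": 0}, {"x": 0, "y": 0, "z": -3, "yaw": 0}, {"x": 0, "y": 0, "z": -8, "yaw": 0}, {"x": 0, "y": 0, "z": -13, "yaw": 0}, {"x": 0, "y": 0, "z": -16, "yaw": 0}]' --gripper -0.25

```text
clock: 7.15
eef_pos: [0.3691, 0.0691, 0.1629]
tool_rot: [-0.169, 0.986, 0.0, 0.002]
ft_force: [0.2, 0.1, -0.7]
grip_width: 0.032
grasp_force: 0.0
```

```bash
python3 -c "
from h import *
a=np.radians(-18)
go(.536,-.208,.15,72)
im=bot.camera('top');cv2.imwrite('pics/top1.png',im)
r=cut('top','punch');print([(x['score'],rect('top',x['mask'],.013)) for x in r[:1]])
r=cut('top','lid')[0];m=r['mask']
ys,xs=np.where(m);y0,x0,y1,x1=ys.min()-10,xs.min()-15,ys.max()+15,xs.max()+15
k=8
v=cv2.resize(im[y0:y1,x0:x1],None,fx=k,fy=k,interpolation=0);cv2.imwrite('pics/v3.png',v);print(y0,x0,v.shape)
"
```

```text
shift [ -6.5  -31.68   1.34] yaw 37.5 tcp [0.3691 0.0691 0.1629] ang 109.5 j6 -0.15 t 7.2 w 0.032 f [ 0.2  0.1 -0.7]
[(0.62, array([332.3,  54.9,  64.9,  16.5,  22.1]))]
197 321 (368, 632, 3)
```

View pics/v3.png

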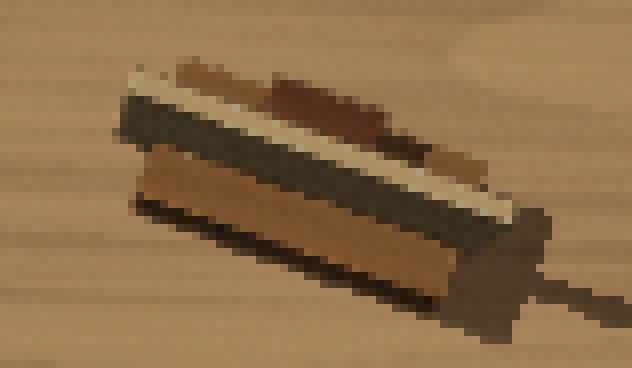

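The lid's bright top edge runs from crop (130,83) to (512,212), i.e. px (col 336.8,row 206.9) to (384.5,223). The handle is behind it, away from the robot, as expected.

```bash
python3 -c "
from h import *
a=at('top',(206.9,336.8),.098);b=at('top',(223,384.5),.098);print(a,b,(a+b)/2,np.linalg.norm(a-b),np.degrees(np.arctan2(*(a-b)[1::-1])))
c=(a+b)/2
go(c[0],c[1],.15,np.degrees(np.arctan2(*(a-b)[1::-1]))-90)
"
```

```text
[ 0.55649629 -0.14605687  0.098     ] [ 0.51794301 -0.26783289  0.098     ] [ 0.53721965 -0.20694488  0.098     ] 0.12773313748702955 72.43264711004376
 shift [ -6.62 -31.62   1.24] yaw -53.0 tcp [0.3695 0.0691 0.1618] ang 109.5 j6 -0.15 t 7.3 w 0.0319 f [ 0.1 -0.1 -0.3]
```

Request:
move_arm --motion '[{"x": -1, "y": -5, "z": 0, "yaw": -9}, {"x": -2.2, "y": -10.5, "z": 0, "yaw": -18}, {"x": -3.4, "y": -16, "z": 0, "yaw": -27}, {"x": -4.5, "y": -21.5, "z": 0, "yaw": -36}, {"x": -5.7, "y": -27, "z": 0, "yaw": -45}, {"x": -6.6, "y": -31.6, "z": 1, "yaw": -53}, {"x": -6.6, "y": -31.6, "z": 1, "yaw": -53}, {"x": -6.6, "y": -31.6, "z": 1, "yaw": -53}, {"x": -6.6, "y": -31.6, "z": 1, "yaw": -53}]'

```text
clock: 8.43
eef_pos: [0.5347, -0.2059, 0.1501]
tool_rot: [-0.591, 0.806, 0.001, -0.0]
ft_force: [0.7, -0.2, -0.2]
grip_width: 0.0323
grasp_force: 0.0
```

```bash
python3 -c "
from h import *
go(.5372,-.2069,.073,-17.6)
"
```

```text
shift [ 0.03 -0.28  7.71] yaw 0.1 tcp [ 0.5347 -0.2059  0.1501] ang 162.5 j6 -1.63 t 8.4 w 0.0323 f [ 0.7 -0.2 -0.2]
```

Request:
move_arm --motion '[{"x": 0, "y": -0.3, "z": 1, "yaw": 0}, {"x": 0, "y": -0.3, "z": 3.5, "yaw": 0}, {"x": 0, "y": -0.3, "z": 6, "yaw": 0}, {"x": 0, "y": -0.3, "z": 7.5, "yaw": 0}, {"x": 0, "y": -0.3, "z": 7.7, "yaw": 0}, {"x": 0, "y": -0.3, "z": 7.7, "yaw": 0}]'

```text
clock: 9.18
eef_pos: [0.5388, -0.2081, 0.0739]
tool_rot: [-0.591, 0.807, -0.0, 0.0]
ft_force: [-0.1, 0.3, 0.7]
grip_width: 0.032
grasp_force: 0.0
```

Request:
move_arm --motion '[{"x": 0, "y": 0, "z": 0, "yaw": 0}, {"x": 0, "y": 0, "z": 0, "yaw": 0}, {"x": 0, "y": 0, "z": 0, "yaw": 0}, {"x": 0, "y": 0, "z": 0, "yaw": 0}, {"x": 0, "y": 0, "z": 0, "yaw": 0}]' --gripper -1

```text
clock: 9.8
eef_pos: [0.5387, -0.2082, 0.0745]
tool_rot: [-0.591, 0.807, -0.001, 0.0]
ft_force: [-2.9, 1.4, 5.2]
grip_width: 0.0066
grasp_force: 59.4
```

Request:
move_arm --motion '[{"x": 0, "y": 0, "z": -1, "yaw": 0}, {"x": 0, "y": 0, "z": -3, "yaw": 0}, {"x": 0, "y": 0, "z": -5, "yaw": 0}, {"x": 0, "y": 0, "z": -6, "yaw": 0}, {"x": -3, "y": 3, "z": -6, "yaw": 0}, {"x": -6, "y": 6, "z": -6, "yaw": 0}, {"x": -8.8, "y": 8, "z": -5, "yaw": 0}, {"x": -8.8, "y": 8, "z": -2, "yaw": 0}, {"x": -8.8, "y": 8, "z": 0, "yaw": 0}, {"x": -8.8, "y": 8, "z": 0, "yaw": 0}]'

```text
clock: 11.05
eef_pos: [0.4868, -0.0995, 0.0717]
tool_rot: [-0.591, 0.807, 0.002, -0.001]
ft_force: [0.9, -0.2, -0.2]
grip_width: 0.0067
grasp_force: 58.7
```

```bash
python3 -c "
from h import *
go(.49,-.1,.068,162.5)
im=bot.camera('scene');cv2.imwrite('pics/v4.png',cv2.resize(im[100:300,220:520],None,fx=2.6,fy=2.6,interpolation=2))
"
```

```text
shift [-0.05 -0.32  0.37] yaw -0.0 tcp [ 0.4868 -0.0995  0.0717] ang 162.5 j6 -1.47 t 11.1 w 0.0067 f [ 0.9 -0.2 -0.2]
```

View pics/v4.png

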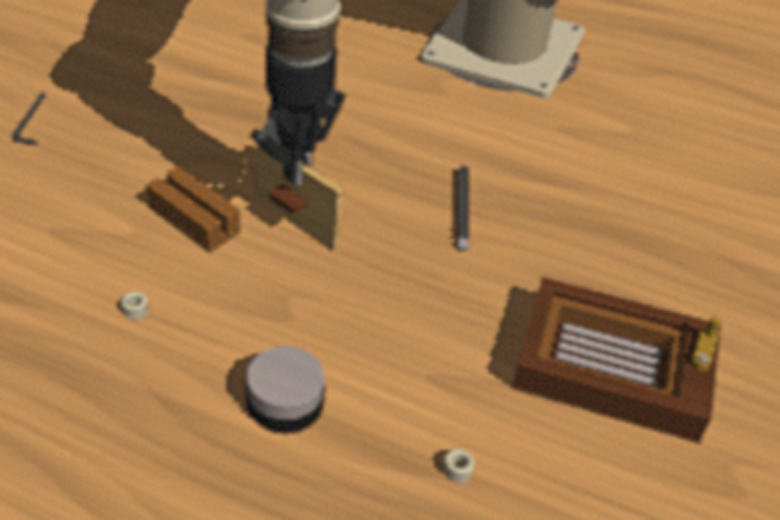

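Lid is held upright just above the bench at about (300,200), with the handle facing +x; the punch lies flat at (462,207). I'll set it down, tip it gently towards the robot onto its plain face, and then regrasp it by the handle.

Request:
move_arm --motion '[{"x": 0, "y": 0, "z": 0.3, "yaw": 0}, {"x": 0, "y": 0, "z": 0.4, "yaw": 0}, {"x": 0, "y": 0, "z": 0.4, "yaw": 0}]'

```text
clock: 11.48
eef_pos: [0.4889, -0.1002, 0.0697]
tool_rot: [-0.591, 0.807, -0.0, 0.0]
ft_force: [0.2, -0.1, -0.6]
grip_width: 0.0066
grasp_force: 58.7
```

Request:
move_arm --motion '[{"x": 0, "y": 0, "z": 0, "yaw": 0}, {"x": 0, "y": 0, "z": 0, "yaw": 0}, {"x": 0, "y": 0, "z": 0, "yaw": 0}, {"x": 0, "y": 0, "z": 0.5, "yaw": 0}, {"x": 0, "y": 0, "z": 1, "yaw": 0}, {"x": 0, "y": 1, "z": 1, "yaw": 0}, {"x": 0, "y": 2, "z": 1, "yaw": 0}, {"x": 0, "y": 3, "z": 1, "yaw": 0}, {"x": 0, "y": 4, "z": 1, "yaw": 0}, {"x": 0, "y": 5, "z": 1, "yaw": 0}, {"x": 0, "y": 5, "z": 1, "yaw": 0}]' --gripper 0.2

```text
clock: 12.85
eef_pos: [0.4399, -0.0847, 0.0594]
tool_rot: [-0.591, 0.807, 0.0, -0.0]
ft_force: [-0.1, 0.1, -0.2]
grip_width: 0.0515
grasp_force: 0.0
```

```bash
python3 -c "
from h import *
go(.49,-.1,.068,162.5)
im=bot.camera('scene');cv2.imwrite('pics/v5.png',cv2.resize(im[100:260,260:440],None,fx=3,fy=3,interpolation=2))
"
```

```text
shift [-0.05 -5.23 -0.87] yaw -0.0 tcp [ 0.4399 -0.0847  0.0594] ang 162.5 j6 -1.45 t 12.8 w 0.0515 f [-0.1  0.1 -0.2]
```

View pics/v5.png

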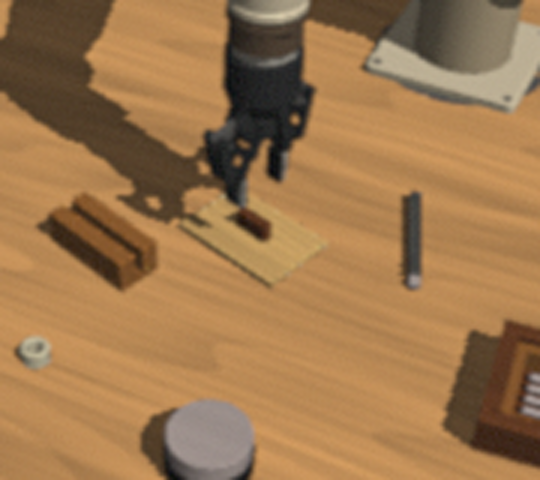

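The lid has fallen flat with its handle up (crop 255,222). I'll retract aside and measure it.

Request:
move_arm --motion '[{"x": 0, "y": 0, "z": -3, "yaw": 0}, {"x": -2, "y": 0, "z": -8, "yaw": 0}, {"x": -7, "y": 0, "z": -10, "yaw": 0}, {"x": -12, "y": 0, "z": -10, "yaw": 0}, {"x": -16, "y": 0, "z": -10, "yaw": 0}, {"x": -16, "y": 0, "z": -10, "yaw": 0}]'

```text
clock: 13.65
eef_pos: [0.4904, 0.07, 0.1594]
tool_rot: [-0.593, 0.805, -0.0, 0.001]
ft_force: [-1.1, -0.4, -0.2]
grip_width: 0.0513
grasp_force: 0.0
```

```bash
python3 - <<'E'
from h import *
L=[((-.045,-.065,0),(.045,.065,.008))]
ms={}
for c in("scene","top"):
    im=bot.camera(c)
    for n in ("lid",):
        for r in cut(c,n)[:2]:
            print(c,n,round(r["score"],2),np.round(at(c,r["centre"],.01),3),rect(c,r["mask"],.008))
            if n not in ms or c not in ms[n]: ms.setdefault(n,{})[c]=r["mask"]
    if c=="top":
        r0,c0=[int(v) for v in proj(c,(.44,-.085,.01))];cv2.imwrite('pics/v6.png',cv2.resize(im[r0-40:r0+40,c0-55:c0+55],None,fx=7,fy=7,interpolation=0));print(r0-40,c0-55)
for c in ms["lid"]: print(c,fit(L,{c:ms["lid"][c]},[.44,-.085,-.3],0))
E
```

```text
scene lid 0.81 [ 0.433 -0.085  0.01 ] [441.3 -84.6 143.6 100.   70.3]
top lid 0.64 [ 0.448 -0.085  0.01 ] [440.9 -85.1 129.6  91.6  73.4]
214 257
scene (array([ 0.4373, -0.0858, -0.3235]), array([0.942]))
top (array([ 0.4404, -0.0847, -0.2943]), array([0.972]))
```

View pics/v6.png

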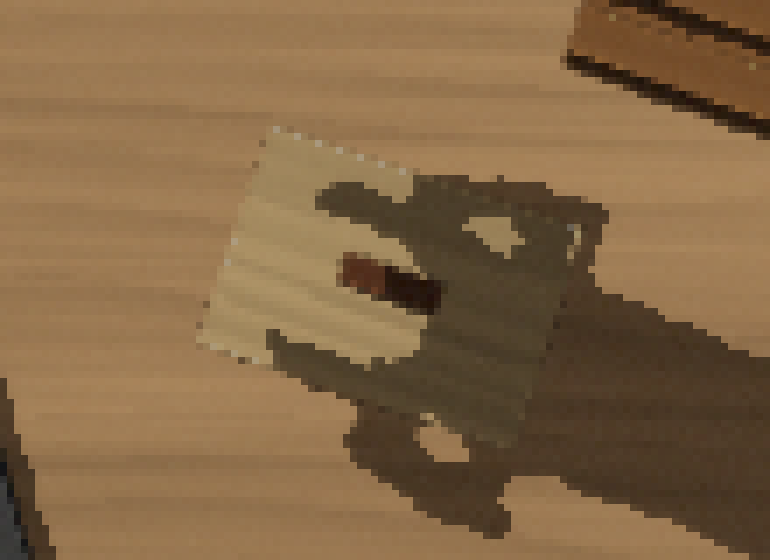

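Lid lies clear with its handle in the centre at crop (390,283); the fits agree on (0.440,-0.085), lid y at about 73°.

Request:
move_arm --motion '[{"x": 5, "y": 0, "z": 0, "yaw": 0}, {"x": 10, "y": 0, "z": 2, "yaw": 0}, {"x": 15, "y": 0, "z": 5, "yaw": 0}, {"x": 16.3, "y": 0, "z": 9, "yaw": 0}, {"x": 16.3, "y": 0, "z": 10, "yaw": 0}, {"x": 16.3, "y": 0, "z": 10, "yaw": 0}]'

```text
clock: 14.6
eef_pos: [0.4398, -0.0879, 0.0593]
tool_rot: [-0.591, 0.807, 0.0, -0.0]
ft_force: [0.1, 0.1, 0.5]
grip_width: 0.0513
grasp_force: 0.0
```

```bash
python3 -c "
from h import *
go(.4405,-.085,.013,162.8)
go(.5283,.284,.08,6)
"
```

```text
shift [-0.3   0.01  4.64] yaw -0.4 tcp [ 0.4398 -0.0879  0.0593] ang 162.4 j6 -1.46 t 14.6 w 0.0513 f [0.1 0.1 0.5]
 shift [-38.13   2.8   -2.06] yaw -23.6 tcp [ 0.4398 -0.0879  0.0593] ang 162.4 j6 -1.46 t 14.6 w 0.0513 f [0.1 0.1 0.5]
```

Request:
move_arm --motion '[{"x": -0.3, "y": 0, "z": 2, "yaw": 0}, {"x": -0.3, "y": 0, "z": 4, "yaw": 0}, {"x": -0.3, "y": 0, "z": 4.6, "yaw": 0}, {"x": -0.3, "y": 0, "z": 4.6, "yaw": 0}]'

```text
clock: 15.1
eef_pos: [0.4418, -0.0846, 0.0141]
tool_rot: [-0.591, 0.806, -0.0, 0.0]
ft_force: [-0.7, 0.6, 0.2]
grip_width: 0.0516
grasp_force: 0.0
```

Request:
move_arm --motion '[{"x": 0, "y": 0, "z": 0, "yaw": 0}, {"x": 0, "y": 0, "z": 0, "yaw": 0}, {"x": 0, "y": 0, "z": 0, "yaw": 0}, {"x": 0, "y": 0, "z": 0, "yaw": 0}, {"x": 0, "y": 0, "z": 0, "yaw": 0}, {"x": 0, "y": 0, "z": -2, "yaw": 0}, {"x": 0, "y": 0, "z": -6, "yaw": 0}, {"x": 0, "y": 0, "z": -10, "yaw": 0}, {"x": 0, "y": 0, "z": -10, "yaw": 0}, {"x": 0, "y": 0, "z": -10, "yaw": 0}]' --gripper -1

```text
clock: 16.35
eef_pos: [0.4403, -0.0849, 0.1128]
tool_rot: [-0.591, 0.807, 0.0, -0.0]
ft_force: [0.7, 0.1, -0.5]
grip_width: 0.0099
grasp_force: 61.1
```

```bash
python3 - <<'E'
from h import *
go(.5283,.284,.12,6)
ms={}
for c in("scene","top"):
    bot.camera(c); r=cut(c,"lid")[0];ms[c]=r["mask"];print(c,r["score"],r["mask"].sum())
z=bot.get_obs()["eef_pos"][2]-.013
L=[((-.045,-.065,0),(.045,.065,.008))]
for c in ms: print(c,fit(L,{c:ms[c]},[.44,-.085,-.3],z))
print(fit(L,ms,[.44,-.085,-.3],z))
E
```

```text
shift [-37.82   2.73  -0.73] yaw -23.6 tcp [ 0.4403 -0.0849  0.1128] ang 162.4 j6 -1.45 t 16.4 w 0.0099 f [ 0.7  0.1 -0.5]Traceback (most recent call last):
  File "<stdin>", line 5, in <module>
IndexError: list index out of range
```

Request:
move_arm --motion '[{"x": -2, "y": 0, "z": -1, "yaw": -2}, {"x": -6, "y": 0.4, "z": -1, "yaw": -5}, {"x": -11, "y": 0.8, "z": -1, "yaw": -8}, {"x": -16, "y": 1.2, "z": -1, "yaw": -11}, {"x": -21, "y": 1.5, "z": -1, "yaw": -14}, {"x": -26, "y": 1.9, "z": -1, "yaw": -17}, {"x": -31, "y": 2.2, "z": -1, "yaw": -20}, {"x": -35, "y": 2.5, "z": -1, "yaw": -22}, {"x": -37.8, "y": 2.7, "z": -1, "yaw": -23.5}, {"x": -37.8, "y": 2.7, "z": 0, "yaw": -23.5}, {"x": -37.8, "y": 2.7, "z": 1, "yaw": -23.5}, {"x": -37.8, "y": 2.7, "z": 1, "yaw": -23.5}]'

```text
clock: 17.95
eef_pos: [0.5276, 0.2817, 0.1011]
tool_rot: [0.742, -0.67, -0.001, 0.002]
ft_force: [-0.4, -0.1, -1.1]
grip_width: 0.0102
grasp_force: 61.0
```

```bash
python3 - <<'E'
from h import *
go(.528,.284,.046,5.9)
im=bot.camera("top");r0,c0=[int(v) for v in proj("top",(.53,.285,.06))]
cv2.imwrite('pics/v7.png',cv2.resize(im[r0-45:r0+45,c0-60:c0+60],None,fx=6,fy=6,interpolation=0));print(r0-45,c0-60)
bot.camera("scene")
z=bot.get_obs()["eef_pos"][2]-.014
L=[((-.045,-.065,0),(.045,.065,.008))]
for c in("scene","top"):
    for r in cut(c,"lid")[:1]: print(c,r["score"],fit(L,{c:r["mask"]},[.53,.285,.1],z))
E
```

```text
shift [-0.23 -0.09  5.51] yaw -0.0 tcp [0.5276 0.2817 0.1011] ang -174.1 j6 -1.18 t 17.9 w 0.0102 f [-0.4 -0.1 -1.1]
170 113
scene 0.98 (array([0.5263, 0.282 , 0.092 ]), array([0.975]))
top 0.62 (array([0.5314, 0.2335, 0.1438]), array([0.607]))
```

View pics/v7.png

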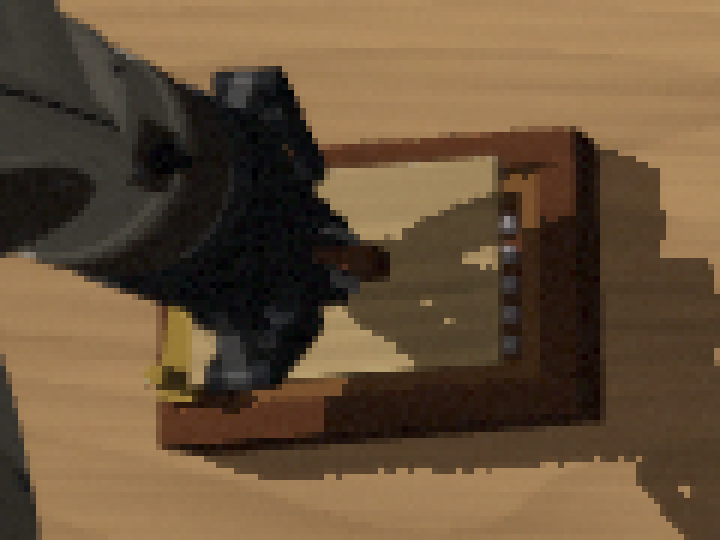

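The lid is held level over the opening; the scene-camera fit puts it 2.4 mm short in y and about 0.9° off the case. I'll correct that and lower.

Request:
move_arm --motion '[{"x": -0.2, "y": -0.1, "z": 1, "yaw": -0.7}, {"x": -0.2, "y": -0.1, "z": 3, "yaw": -0.7}, {"x": -0.2, "y": -0.1, "z": 4, "yaw": -0.7}, {"x": -0.2, "y": -0.1, "z": 4.5, "yaw": -0.7}, {"x": -0.2, "y": -0.1, "z": 5, "yaw": -0.7}, {"x": -0.2, "y": -0.1, "z": 5.4, "yaw": -0.7}, {"x": -0.2, "y": -0.1, "z": 5.4, "yaw": -0.7}]'

```text
clock: 19.02
eef_pos: [0.5298, 0.2857, 0.0492]
tool_rot: [0.747, -0.665, -0.0, 0.0]
ft_force: [0.3, 0.3, -1.1]
grip_width: 0.0104
grasp_force: 61.0
```

Request:
move_arm --motion '[{"x": 0, "y": 0, "z": 0.2, "yaw": 0}, {"x": 0, "y": 0, "z": 0.4, "yaw": 0}, {"x": 0, "y": 0, "z": 0.4, "yaw": 0}]'

```text
clock: 19.4
eef_pos: [0.5302, 0.2858, 0.0463]
tool_rot: [0.747, -0.665, 0.0, -0.001]
ft_force: [-1.5, -0.7, 4.2]
grip_width: 0.0105
grasp_force: 61.7
```

Request:
move_arm --motion '[{"x": 0, "y": 0, "z": 0, "yaw": 0}, {"x": 0, "y": 0, "z": 0, "yaw": 0}, {"x": 0, "y": 0, "z": 0, "yaw": 0}, {"x": 0, "y": 0, "z": -3, "yaw": 0}, {"x": 4, "y": 0, "z": -8, "yaw": 0}, {"x": 9, "y": 0, "z": -10, "yaw": 10}, {"x": 14, "y": 0, "z": -10, "yaw": 20}, {"x": 18, "y": 0, "z": -10, "yaw": 30}, {"x": 18, "y": 0, "z": -10, "yaw": 40}, {"x": 18, "y": 0, "z": -10, "yaw": 50}]' --gripper -0.3

```text
clock: 20.65
eef_pos: [0.5508, 0.106, 0.1453]
tool_rot: [-0.393, 0.92, 0.0, 0.0]
ft_force: [0.2, 1.1, -0.2]
grip_width: 0.0302
grasp_force: 0.0
```

```bash
python3 - <<'E'
from h import *
im=bot.camera("top");r0,c0=[int(v) for v in proj("top",(.53,.285,.06))]
cv2.imwrite('pics/v8.png',cv2.resize(im[r0-45:r0+45,c0-60:c0+60],None,fx=6,fy=6,interpolation=0));print(r0-45,c0-60)
bot.camera("scene")
L=[((-.045,-.065,0),(.045,.065,.008))]
for c in("scene","top"):
    for r in cut(c,"lid")[:1]: print(c,r["score"],fit(L,{c:r["mask"]},[.53,.285,.1],.032))
    for r in cut(c,"button_peg")[:2]: print("peg",r["score"],r["centre"],at(c,r["centre"],.0485))
E
```

```text
170 113
scene 0.55 (array([0.5265, 0.2867, 0.0799]), array([0.926]))
peg 0.68 [231.3, 492.3] [0.49262537 0.37030905 0.0485    ]
```

View pics/v8.png

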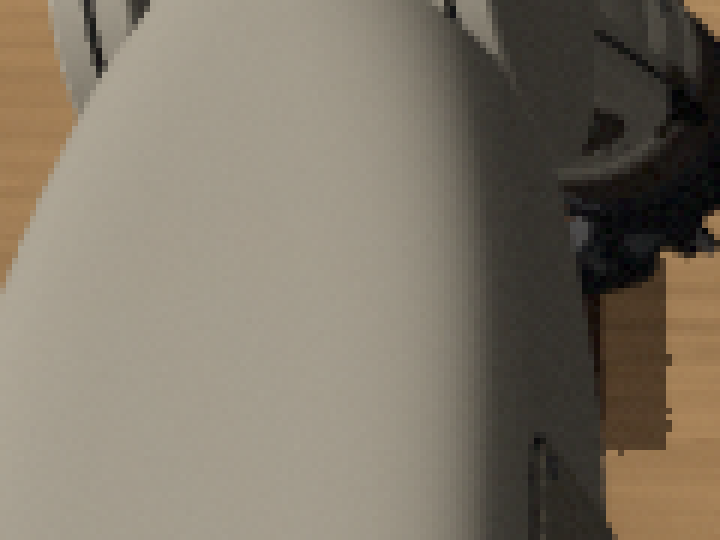

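The arm blocks the top view here. I'll look in the scene view instead, and use the first top picture for the peg.

```bash
python3 - <<'E'
from h import *
im=bot.camera("scene")
a=cv2.resize(im[195:290,405:510],None,fx=5.5,fy=5.5,interpolation=0)
cv2.imwrite('pics/v9.png',a)
for q in(-.4,-.2,0.,.1):
    C=R.from_euler('z',.103).as_matrix();p=C@[-.038*np.cos(q),.085-.038*np.sin(q),0]+[.528,.2845,0]
    print(q,p[:2].round(4),[np.round(v) for v in proj("scene",[p[0],p[1],.0705])],[np.round((np.array(proj("scene",[p[0],p[1],z]))[::-1]-[405,195])*5.5) for z in(.0705,.0485)],[np.round(v) for v in proj("top",[p[0],p[1],.0705])])
h=C@[0,.085,0]+[.528,.2845,0];print(h,(np.array(proj("scene",[h[0],h[1],.0485]))[::-1]-[405,195])*5.5)
t=cv2.imread('pics/top0.png');y=(t[:,:,2].astype(int)-t[:,:,0]>90)&(np.indices(t.shape[:2])[1]<160);ys,xs=np.where(y);k=(ys>205)&(ys<245)&(xs>130);print([(r,xs[k&(ys==r)].min(),xs[k&(ys==r)].max()) for r in sorted(set(ys[k]))])
E
```

```text
-0.4 [0.4829 0.3802] [np.float64(225.0), np.float64(499.0)] [array([519., 163.]), array([505., 193.])] [np.float64(232.0), np.float64(133.0)]
-0.2 [0.4814 0.3727] [np.float64(223.0), np.float64(497.0)] [array([504., 155.]), array([490., 186.])] [np.float64(232.0), np.float64(136.0)]
0.0 [0.4815 0.3651] [np.float64(222.0), np.float64(494.0)] [array([487., 150.]), array([473., 180.])] [np.float64(232.0), np.float64(139.0)]
0.1 [0.482  0.3614] [np.float64(222.0), np.float64(492.0)] [array([479., 148.]), array([465., 178.])] [np.float64(232.0), np.float64(140.0)]
[0.51926047 0.36904952 0.        ] [467.01430979 236.65666758]
[(np.int64(220), np.int64(146), np.int64(146)), (np.int64(221), np.int64(141), np.int64(144)), (np.int64(222), np.int64(141), np.int64(144)), (np.int64(223), np.int64(141), np.int64(144)), (np.int64(224), np.int64(142), np.int64(144)), (np.int64(225), np.int64(141), np.int64(144)), (np.int64(226), np.int64(142), np.int64(144)), (np.int64(227), np.int64(141), np.int64(145)), (np.int64(228), np.int64(142), np.int64(145)), (np.int64(229), np.int64(140), np.int64(142)), (np.int64(230), np.int64(143), np.int64(144)), (np.int64(231), np.int64(139), np.int64(139)), (np.int64(232), np.int64(137), np.int64(137)), (np.int64(235), np.int64(140), np.int64(140)), (np.int64(236), np.int64(143), np.int64(144))]
```

View pics/v9.png

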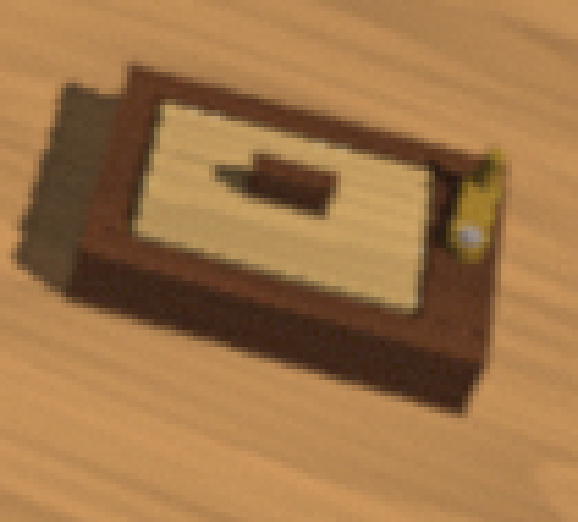

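The lid sits flush with its handle up. The pivot (468,237) matches the prediction and the peg top at (494,150) gives about -0.08 rad. I'll cage the peg between the fingers and swing it.

```bash
python3 -c "
from h import *
go(.481,.3685,.11,92)"
```

```text
shift [-14.26  22.98   3.53] yaw 44.8 tcp [0.5507 0.1071 0.1453] ang 136.8 j6 -0.62 t 21.0 w 0.0301 f [ 0.6 -0.3  0.9]
```

Request:
move_arm --motion '[{"x": -2.5, "y": 4, "z": 0, "yaw": 9}, {"x": -5, "y": 8, "z": 0, "yaw": 18}, {"x": -7.5, "y": 12, "z": 0, "yaw": 27}, {"x": -10, "y": 16, "z": 0, "yaw": 36}, {"x": -12.5, "y": 20, "z": 1, "yaw": 44.8}, {"x": -14.3, "y": 23, "z": 3.5, "yaw": 44.8}, {"x": -14.3, "y": 23, "z": 3.5, "yaw": 44.8}, {"x": -14.3, "y": 23, "z": 3.5, "yaw": 44.8}]'

```text
clock: 22.0
eef_pos: [0.4816, 0.3686, 0.1103]
tool_rot: [-0.017, 1.0, -0.0, -0.0]
ft_force: [0.6, 0.1, 0.9]
grip_width: 0.0301
grasp_force: 0.0
```

```bash
python3 -c "
from h import *
go(.481,.3685,.055,92)
o=bot.get_obs();M=R.from_quat(o['tool_rot']).as_matrix()
C=R.from_euler('z',.103).as_matrix();P=lambda q:C@[-.038*np.cos(q),.085-.038*np.sin(q),0]+[.528,.2845,0]
s=P(-.08)
for q in np.r_[-.08:1.85:.17]: print(round(q,2),np.round(M.T@(P(q)-s)*100,1)[:2],round(-np.degrees(q+.08),1))
bot.camera('scene')
for r in cut('scene','button_peg')[:1]: print(r['score'],r['centre'])"
```

```text
shift [0.06 0.   5.53] yaw -0.1 tcp [0.4816 0.3686 0.1103] ang 91.9 j6 0.62 t 22.0 w 0.0301 f [0.6 0.1 0.9]
-0.08 [0. 0.] -0.0
0.09 [-0.  -0.6] -9.7
0.26 [-0.2 -1.3] -19.5
0.43 [-0.5 -1.9] -29.2
0.6 [-0.8 -2.4] -39.0
0.77 [-1.3 -2.9] -48.7
0.94 [-1.8 -3.3] -58.4
1.11 [-2.4 -3.6] -68.2
1.28 [-3.  -3.7] -77.9
1.45 [-3.6 -3.8] -87.7
1.62 [-4.3 -3.8] -97.4
1.79 [-4.9 -3.7] -107.1
0.4 [232.5, 490.1]
```

Request:
move_arm --motion '[{"x": 0, "y": 0, "z": 2, "yaw": 0}, {"x": 0, "y": 0, "z": 4, "yaw": 0}, {"x": 0, "y": 0, "z": 5.2, "yaw": 0}, {"x": 0, "y": 0, "z": 5.5, "yaw": 0}, {"x": 0, "y": 0, "z": 5.5, "yaw": 0}]'

```text
clock: 22.72
eef_pos: [0.4822, 0.3687, 0.0559]
tool_rot: [-0.016, 1.0, 0.0, 0.0]
ft_force: [-0.5, -0.4, 0.2]
grip_width: 0.03
grasp_force: 0.0
```

Request:
move_arm --motion '[{"x": 0, "y": 0, "z": 0, "yaw": 0}, {"x": 0, "y": 0, "z": 0, "yaw": 0}, {"x": 0, "y": -0.6, "z": 0, "yaw": -9.7}, {"x": -0.2, "y": -1.3, "z": 0, "yaw": -19.5}, {"x": -0.5, "y": -1.9, "z": 0, "yaw": -29.2}, {"x": -0.8, "y": -2.4, "z": 0, "yaw": -39}, {"x": -1.3, "y": -2.9, "z": 0, "yaw": -48.7}, {"x": -1.8, "y": -3.3, "z": 0, "yaw": -58.4}, {"x": -2.4, "y": -3.6, "z": 0, "yaw": -68.2}, {"x": -3, "y": -3.7, "z": 0, "yaw": -77.9}, {"x": -3.6, "y": -3.8, "z": 0, "yaw": -87.7}, {"x": -4.3, "y": -3.8, "z": 0, "yaw": -97.4}, {"x": -4.6, "y": -3.8, "z": 0, "yaw": -102}, {"x": -4.6, "y": -3.8, "z": 0, "yaw": -102}, {"x": -4.6, "y": -3.8, "z": 0, "yaw": -102}]' --gripper -0.55

```text
clock: 24.6
eef_pos: [0.5287, 0.3323, 0.0554]
tool_rot: [0.787, -0.617, 0.0, 0.0]
ft_force: [-0.5, 0.0, -0.7]
grip_width: 0.0195
grasp_force: 0.3
```

Request:
move_arm --motion '[{"x": 0, "y": 0, "z": 0, "yaw": 0}, {"x": 0, "y": 0, "z": 0, "yaw": 0}, {"x": 0, "y": 0, "z": -3, "yaw": 0}, {"x": 0, "y": 0, "z": -7, "yaw": 0}, {"x": 4, "y": 0, "z": -10, "yaw": 0}, {"x": 9, "y": 0, "z": -11, "yaw": 0}, {"x": 14, "y": 0, "z": -11, "yaw": 0}, {"x": 19, "y": 0, "z": -11, "yaw": 0}, {"x": 23, "y": 0, "z": -11, "yaw": 0}, {"x": 23, "y": 0, "z": -11, "yaw": 0}]' --gripper -0.4

```text
clock: 25.85
eef_pos: [0.5846, 0.1061, 0.1655]
tool_rot: [0.786, -0.619, 0.0, -0.0]
ft_force: [-0.4, -0.1, -0.0]
grip_width: 0.026
grasp_force: 0.0
```

```bash
python3 - <<'E'
from h import *
go(.4,.0,.2,0)
im=bot.camera("scene")
cv2.imwrite('pics/v10.png',cv2.resize(im[190:290,390:520],None,fx=5.5,fy=5.5,interpolation=0))
for q in(1.27,1.57,1.87):
    C=R.from_euler('z',.103).as_matrix();p=C@[-.038*np.cos(q),.085-.038*np.sin(q),0]+[.528,.2845,0]
    print(q,[np.round((np.array(proj("scene",[p[0],p[1],z]))[::-1]-[390,190])*5.5) for z in(.0705,.0485)])
E
```

```text
shift [ 5.99 20.44 -3.46] yaw 13.6 tcp [0.5846 0.1061 0.1655] ang -166.4 j6 -1.63 t 25.9 w 0.026 f [-0.4 -0.1 -0. ]
1.27 [array([486., 195.]), array([473., 226.])]
1.57 [array([480., 211.]), array([467., 241.])]
1.87 [array([481., 229.]), array([468., 259.])]
```

View pics/v10.png

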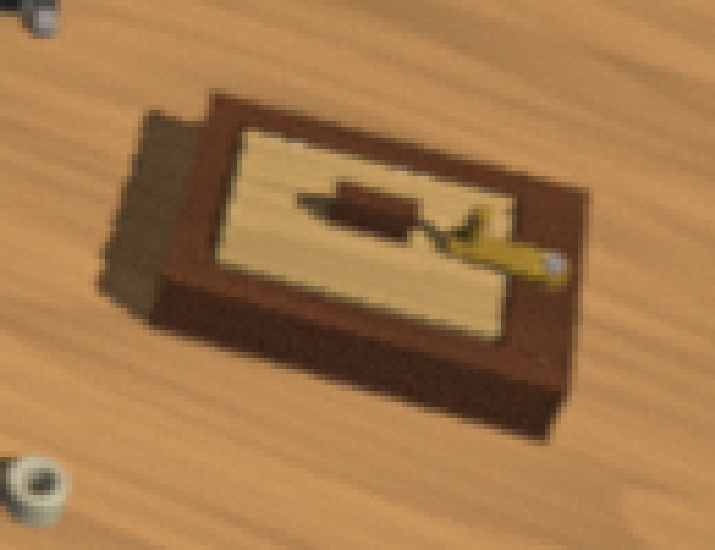

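The turnbutton now lies square over the lid's edge (peg top at (482,211), predicted (480,211) for 1.57 rad). The lid is flush and the arm is clear.

```bash
python3 -c "
from workcell import bot
print(bot.job_done())"
```

```text
the job is handed in; nothing more can be done
None
```

I handed the job in at about 26 s, but the verdict was not shown. In the last pictures, the punch lies flat on the bench about 27 cm from the case's centre, the lid is seated flush with its handle up, and the turnbutton is square across its edge at about 1.57 rad.

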